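Unlock the breakfast voucher box and hold the latch back

ROBOT

A 7-joint arm with a two-finger parallel gripper is mounted at the origin on a cart in front of the work surface, level with it; the furniture and walls round the work are solid. World frame = base frame: x ahead of the robot, y to its left, z up, the work surface at z = 0. Lengths are in m, angles in rad, forces in N, time in s.
With the tool pointing down it reaches from about 0.4 to 0.85 m from the base axis. Payload 10.4 kg.
Tool frame: the origin (TCP) lies at the very end of the fingers, on their centre line; the grasp point (between the pads) lies 19 mm behind it; z points along the fingers, x is the direction in which the jaws open and shut, and the axes are right-handed (so a half turn about z gives the same grasp; the last joint's range is limited). The gripper opens to 87 mm and grips with 3 to 60 N. Pads are 19 mm wide; open, the fingers measure 117 mm over their backs; the gripper's body (75 mm by 190 mm) begins 51 mm behind the grasp point.
Start: joints at [-1.214, 0.332, -0.065, 1.46, 0.022, 1.35, -0.088], TCP at [0.232, 0.58, 0.223] pointing down, gripper open.
Joint ranges: [-2.6, 2.6], [-0.5, 2.12], [-1.47, 1.34], [0.16, 2.42], [-1.27, 4.41], [0.06, 2.06], [-2.6, 2.6]. Speed limits (rad/s): [2.22, 2.22, 2.79, 2.79, 3.14, 3.14, 3.14].

INTERFACE

Orientations are given as a unit quaternion [x, y, z, w].
In Python, from bench import r gives the robot as it stands. The module is installed in compiled form; this text tells all that it offers.
- The arm moves only by the tool carry_out, never from a script. Its argument "commands" is a list that holds one entry, the list of rows, each a list of 7 numbers: the closure in counts, from 0 (fully open) to 255 (shut), then the shift along the tool's x, y, z in units of 25 mm (1.0 is 25 mm), then the turn, a rotation vector about the tool's x, y, z in units of 5 degrees (1.0 is 5 degrees). A call has 1 to 12 rows; each row is the pose to reach, as a shift and turn from the pose measured when the call began, along the tool's axes at that moment; what a row does not reach only later rows make up. A row lasts 1/8 s, in which the tool goes at most 62.5 mm and 10.7 degrees, less where a joint would pass 70% of its speed; a pose out of reach is approached as far as the arm can. A call with a gripper value outside its range is refused whole. The fingers move at their own pace and stop on an object; "grip_force" is the grip in N (left out, the last holds). Time passes only in rows, so rows that repeat a pose let the fingers close. It gives the time, the measured TCP pose, the force and the opening at its end, in the units of the state.
- r.read_state(): the state, without advancing time (a new reading comes with each control period).
- r.camera(name): name is "side" or "top" or "wrist"; returns the picture (400x640x3 uint8, blue, green, red); there is no depth.
- r.camera_info(name): a dict with "fx", "fy", "cx", "cy" (pixels), "k1" (the pictures are not rectified: a ray, as slopes to the right and down, at radius r is drawn at 1 + k1 r^2 times it, then the intrinsics apply), "origin" and "rotation" of the camera in the world. Camera axes: x right, y down, z forward; pixel columns grow to the right and rows downward; lengths in m; the calibration is good to about 2 mm. A picture is of the moment at which its call begins: read the wrist's pose just before it. camera_info takes no time and is no camera call; for the wrist camera it gives the pose at the moment of the call.
- r.close_job(): hands the job in, once; it reports no verdict.
The state is a dict: "time": time; "joint_positions": joint angles; "joint_vel": joint speeds; "joint_torque": joint torques, N m; "ee_pos": TCP position; "eef_rot": TCP orientation; "ft_force": force on the tool from outside, world axes, zero at the start; "torque": the same for the moment, N m; "width": finger opening in m.
Only numpy, scipy, OpenCV 4.12 (cv2) and the standard library are available. Lean on these libraries where they do the work, as an engineer would, in place of code of your own. Each camera call takes 0.05 s, during which the arm holds its last target.

TASK

I want to empty the breakfast voucher box. Lift the slate sign out of the rail on its lid, where it stands in the way of the lock, and lean it on its lower edge on the worktop against the stack of plates, then fetch the orange key from its stand, push it all the way into the lock, wiggling it past the sticky pins rather than forcing it, and turn it a quarter turn clockwise. The latch is sprung: finish while still gripping the key and holding it turned so that I can take the lid off, and leave everything else where it stands.

Things in the scene. Friction and masses are not known exactly. Their poses are not given: they have to be found in the camera images.
- voucher_box: fixed clear box, black lid, 160 (x) x 170 (y) mm, lid top 100 mm above the worktop; origin at the centre of its underside, z up. On the lid: a voucher slot near the -x edge, a square steel lock plate (36 x 36 mm, its top at 106 mm) and, centred at x = +55 mm, an aluminium U rail along y, open at the ends, 11 mm wide inside and 20 mm deep
- keyhole (a point): centre of the keyhole's mouth in the lock plate, 106 mm above the worktop, 67 mm from the rail; axes as the box's. A slot 23 mm long (y) and 8.5 mm wide (x), bevelled mouth, 30 mm deep; only the part below 16 mm turns, so the key turns only when fully in. At 7 and 12 mm down two sticky pins stand in, one from each long side, 7 mm either way from the middle
- lock_core (a joint): turn of the lock's core in rad: 0 = locked, in line with the slot; grows clockwise seen from above to a stop at 1.57; the latch is back beyond 1.3. A spring (about 0.015 N m at first, 0.06 N m at the stop) turns it back when let go; while turned, the key cannot be pulled out
- sign_panel: blank slate panel in a wooden frame, loose, 0.24 kg, 8 mm thick (x), 140 mm wide (y), 165 mm tall (z); origin at the centre of its lower edge, z up along the panel. It starts upright in the rail, its lower edge on the lid; grasp it across its thickness at the upper edge
- panel_foot (a point): centre of the panel's lower edge
- plate_stack: fixed round stack of white side plates, 200 mm across and 86 mm tall with nearly upright sides; origin at the centre of its underside
- key_stand: fixed dark wooden block, 34 (x) x 44 (y) mm on a foot 56 x 66 mm, 40 mm tall, with a slot along its y, 33 mm deep, in which the key stands: its nose 10 mm above the worktop; origin at the centre of its underside
- latch_key: loose key, 45 g, upright in the stand with its shoulder on the stand's top; origin at the nose, z up along the key. From the nose: double bit 20 mm wide (y), 6 mm thick (x), 12 mm tall, wedge-shaped below; shank 6 mm; at 30 mm a shoulder 16 mm across and 4 mm tall that sits on the lock plate when fully in; from 38 to 74 mm a flat orange head. Same either way round (half turn)
- key_nose (a point): the key's nose, centre of its lower end; 30 mm below the mouth when fully in. With the nose 8 to 20 mm deep the pins bind: a straight push needs 20 to 40 N and wedges the key; rocked about the vertical by 4 to 5 degrees either way, 1 mm lower each time, it passes with about 10 N. The pins stay where they are pushed. Over 60 N of contact in the lock (squeeze included) counts as forcing
- key_head (a point): centre of the key's orange head, 56 mm above the nose; the head is 11 mm thick (x), 40 mm wide (y), 36 mm tall: grasp it across its thickness
- jar_red: bystander: jam jar with a red lid, 60 mm across, 75 mm tall, loose; origin under its centre; it and the key's stand swap places from run to run
- jar_green: bystander: jam jar with a green lid, 60 mm across, 75 mm tall, loose
- mill_tall: bystander: dark wooden mill, 52 mm across, 160 mm tall, loose, at the back
- mill_short: bystander: dark wooden mill, 52 mm across, 140 mm tall, loose, at the back
There are look-alikes about, which are no part of the job. Leave any green look-alike of the latch_key alone. Several things have the shape of the sign_panel; the one meant has the colours described above.

How it is judged:
On the way, in this order (a step that is already met when the one before it is completed fails the run):
1. the panel leans on the worktop against the plates, let go (angle between sign_panel's own z axis and vertical between 0.1 and 0.7 rad and height (world z) of panel_foot below 0.012 m and contact force between sign_panel and plate_stack above 0.05 N and contact force between sign_panel and the arm below 0.05 N and contact force between sign_panel and the fingers below 0.05 N and linear speed of sign_panel below 0.02 m/s), for 0.3 s.
2. the key is fully in the lock, not yet turned (horizontal distance between key_nose and keyhole below 0.003 m and z of key_nose in the frame of keyhole below -0.027 m and value of joint lock_core below 0.35 rad), for 0.1 s.
At the end, for the whole second after the job is handed in: the gripper still holds the key, fully in the lock (within 4 mm in depth, 3 mm off axis) and turned clockwise by at least 1.3 rad, while the panel leans at rest against the plates, 6 to 40 degrees off upright, foot on the worktop (within 12 mm), untouched by the robot (all of step 1 and value of joint lock_core above 1.3 rad and horizontal distance between key_nose and keyhole below 0.003 m and z of key_nose in the frame of keyhole below -0.026 m and contact force between the fingers and latch_key above 1 N); the arm keeps its last pose, push and grip.
It fails at once if the key is forced (more than 60 N of contact between key and lock) (contact force between latch_key and voucher_box above 60 N).
It fails at once if the panel falls flat (angle between sign_panel's own z axis and vertical above 1.2 rad).
It fails at once if a jar or a mill is moved by more than 3 cm (distance of any of jar_red, jar_green, mill_tall, mill_short from where it was at the start of the episode above 0.03 m).
It also fails if it takes over 72 s, if anything falls off the work surface, if the arm or the gripper's body presses on something with over 40 N, if the wrist force passes 120 N, or if a joint passes its speed limit or range.

## Working session

There is one attempt and no reset: what is moved stays moved. The work goes in short steps, Python scripts to look and compute and a tool call to move; the robot and the scene stay as the last step left them, time stands still between calls to the robot, and variables do not carry over. Pictures are saved under pics/ and viewed, and the job is handed in when it is done.

Besides the shell and the picture viewer there is one more tool, called in YAML: its name, and indented under it one key for each argument. carry_out: Moves the arm, as the interface text tells. Its arguments: {"type":"object","properties":{"commands":{"type":"array"},"grip_force":{"type":"number"}},"required":["commands"]}

```bash
mkdir -p pics; ls
python3 - <<'E'
from bench import r
import cv2,numpy as np
s=r.read_state()
print({k:np.round(v,4) for k,v in s.items()})
for n in ["side","top","wrist"]:
    i=r.camera_info(n); print(n,{k:np.round(v,4).tolist() for k,v in i.items()})
    cv2.imwrite(f"pics/a_{n}.png",r.camera(n))
E
```

```text
pics
{'time': np.float64(0.0), 'joint_positions': array([-1.2136,  0.3329, -0.0647,  1.4609,  0.0216,  1.3499, -0.0885]), 'joint_vel': array([ 0.0019,  0.0004, -0.0022,  0.0001, -0.0006, -0.0014, -0.0003]), 'joint_torque': array([ 5.00000e-04, -6.23261e+01,  2.49000e-02, -3.89906e+01,
       -6.13000e-02,  3.99000e-02,  2.00000e-04]), 'ee_pos': array([0.2316, 0.5801, 0.2218]), 'eef_rot': array([ 8.279e-01,  5.609e-01, -6.000e-04,  4.000e-04]), 'ft_force': array([ 1.4408, -0.2047,  0.7908]), 'torque': array([-0.0383,  0.0126, -0.0185]), 'width': np.float64(0.087)}
side {'fx': 428.9847, 'fy': 428.9847, 'cx': 317.7561, 'cy': 207.3059, 'k1': -0.0445, 'origin': [0.3843, -0.7387, 0.7911], 'rotation': [0.9099, -0.0739, 0.031, -0.407]}
top {'fx': 483.4442, 'fy': 483.4442, 'cx': 320.5327, 'cy': 205.6648, 'k1': -0.0068, 'origin': [0.2844, 0.0434, 1.2371], 'rotation': [0.7048, -0.7008, 0.0776, -0.0777]}
wrist {'fx': 286.9116, 'fy': 286.9116, 'cx': 315.6199, 'cy': 198.073, 'k1': -0.0092, 'origin': [0.1611, 0.6079, 0.3848], 'rotation': [0.8197, 0.5558, 0.0767, 0.1153]}
```

View pics/a_side.png

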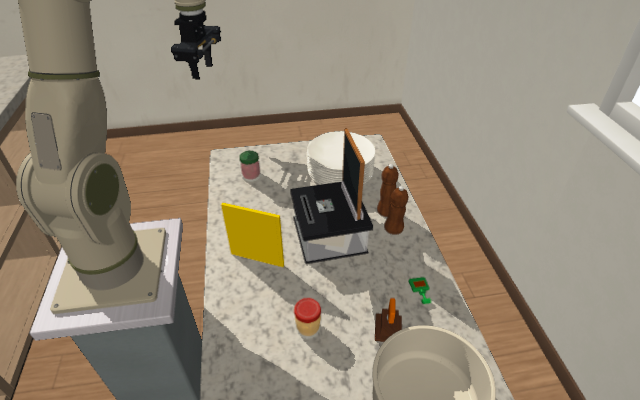

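View pics/a_top.png

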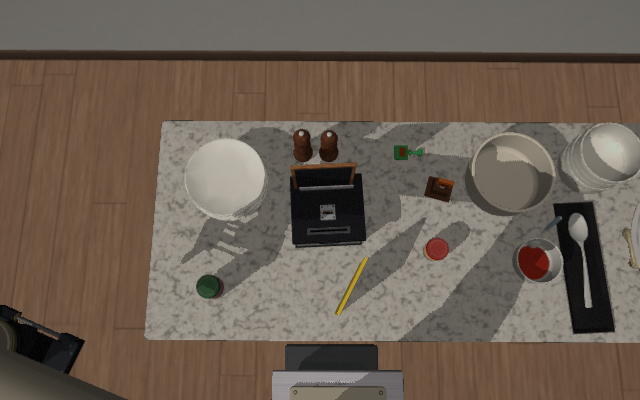

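View pics/a_wrist.png

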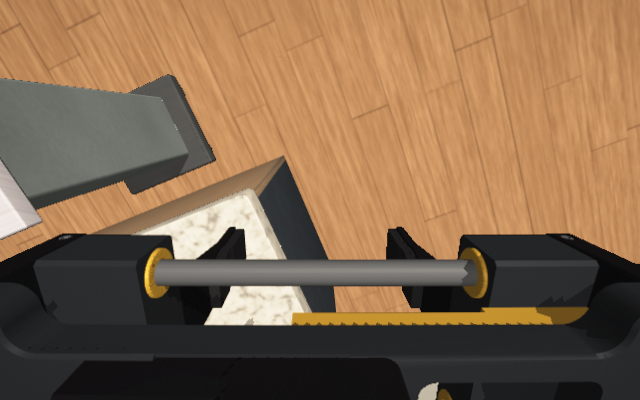

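```bash
cat > h.py <<'E'
import numpy as np,cv2
from scipy.spatial.transform import Rotation as R
def ray(i,u,v):
    p=cv2.undistortPoints(np.array([[[u,v]]],float),np.array([[i['fx'],0,i['cx']],[0,i['fy'],i['cy']],[0,0,1]]),np.array([i['k1'],0,0,0.]))[0,0]
    d=R.from_quat(i['rotation']).apply([p[0],p[1],1]) if np.size(i['rotation'])==4 else np.array(i['rotation'])@[p[0],p[1],1]
    return np.array(i['origin']),d/np.linalg.norm(d)
def onz(i,u,v,z):
    o,d=ray(i,u,v); return o+d*(z-o[2])/d[2]
def two(ia,pa,ib,pb):
    o1,d1=ray(ia,*pa);o2,d2=ray(ib,*pb)
    A=np.stack([d1,-d2],1);t=np.linalg.lstsq(A,o2-o1,rcond=None)[0]
    a=o1+t[0]*d1;b=o2+t[1]*d2;return (a+b)/2,np.linalg.norm(a-b)
def proj(i,P):
    q=R.from_quat(i['rotation']).inv().apply(np.array(P)-i['origin']);x=q[:2]/q[2]
    x=x*(1+i['k1']*(x@x));return np.array([i['fx']*x[0]+i['cx'],i['fy']*x[1]+i['cy']])
E
python3 - <<'E'
import cv2
t=cv2.imread('pics/a_top.png');s=cv2.imread('pics/a_side.png')
cv2.imwrite('pics/c1.png',cv2.resize(t[110:270,270:470],None,fx=4,fy=4,interpolation=cv2.INTER_CUBIC)[:600])
cv2.imwrite('pics/c2.png',cv2.resize(s[120:270,220:420],None,fx=4,fy=4,interpolation=cv2.INTER_CUBIC))
cv2.imwrite('pics/c3.png',cv2.resize(s[260:360,340:460],None,fx=6,fy=6,interpolation=cv2.INTER_CUBIC))
E
```

```text
(no output)
```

View pics/c1.png

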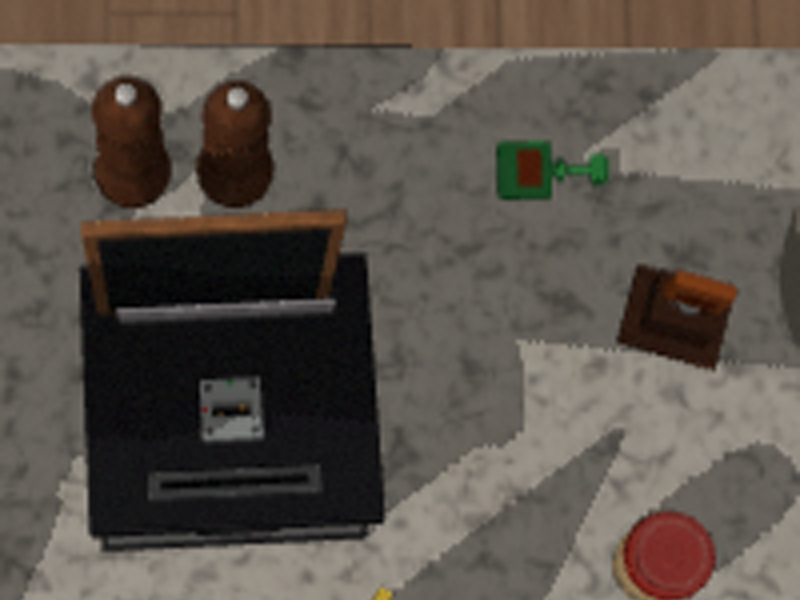

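View pics/c2.png

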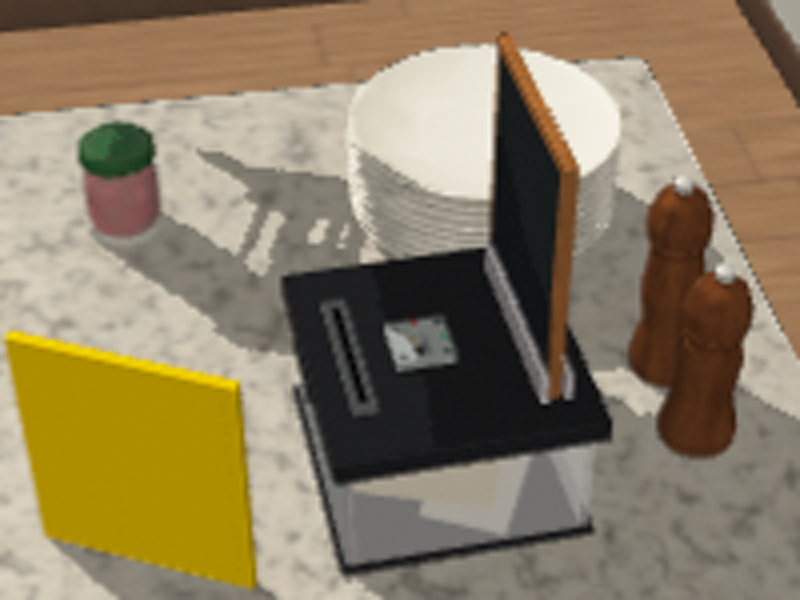

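View pics/c3.png

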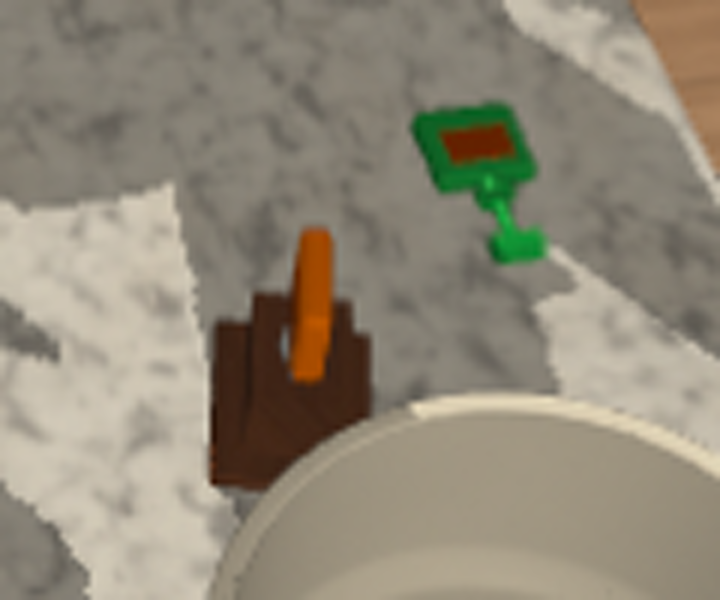

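The picks: the slate panel with a wooden frame (top ≈ 323,175), not the yellow one (352,285) or the black tray (590,265). The orange key stands upright in its block at top ≈ (446,183), not the green one lying at (405,152). The crops confirm both choices.

Run:
```python
from bench import r
from h import *
T=r.camera_info('top');S=r.camera_info('side')
c=lambda x,y:(270+(x+.5)/4-.5,110+(y+.5)/4-.5)
e=lambda x,y:(220+(x+.5)/4-.5,120+(y+.5)/4-.5)
for n,a,b in [('panL',(84,228),(501,38)),('panR',(346,214),(572,167))]:
    print(n,two(T,c(*a),S,e(*b)),onz(T,*c(*a),.265))
for n,p,z in [('keyhole',(232,408),.106),('plate tl',(200,380),.106),('plate br',(264,438),.106),('lid bl',(90,537),.1),('lid br',(383,521),.1),('lid tr',(366,254),.1),('lid tl',(80,268),.1),('railL',(118,315),.12),('railR',(335,303),.12),('slot',(235,482),.1),('millL',(126,95),.16),('millR',(238,97),.14),('keyheadtopL',(672,277),.084),('keyheadtopR',(733,292),.084),('standTop',(672,318),.04)]:
    print(n,np.round(onz(T,*c(*p),z),4))
print('keyhole side',onz(S,*e(421,345),.106))
# key head by mask
for im,I,roi in [('top',T,(420,165,470,210)),('side',S,(375,290,410,330))]:
    m=cv2.imread(f'pics/a_{im}.png');h=cv2.cvtColor(m,cv2.COLOR_BGR2HSV)
    k=cv2.inRange(h,(5,190,110),(18,255,255));x0,y0,x1,y1=roi;q=np.zeros_like(k);q[y0:y1,x0:x1]=k[y0:y1,x0:x1]
    pts=np.argwhere(q)[:,::-1];print(im,len(pts),pts.mean(0),cv2.minAreaRect(pts.astype(np.float32)))
# plates top
m=cv2.imread('pics/a_top.png')[125:235,170:280];h=cv2.cvtColor(m,cv2.COLOR_BGR2HSV)
cv2.imwrite('pics/c4.png',cv2.resize(m,None,fx=5,fy=5,interpolation=cv2.INTER_CUBIC))
```

```text
panL (array([0.58510103, 0.1077111 , 0.26044667]), np.float64(0.0035378853052267525)) [0.58554093 0.1073734  0.265     ]
panR (array([ 0.59307371, -0.03012022,  0.26459147]), np.float64(0.0020441761588174626)) [ 0.59401488 -0.03016497  0.265     ]
keyhole [0.523  0.0272 0.106 ]
plate tl [0.5401 0.0465 0.106 ]
plate br [0.5049 0.0081 0.106 ]
lid bl [0.4457 0.111  0.1   ]
lid br [ 0.4563 -0.0626  0.1   ]
lid tr [ 0.621  -0.0546  0.1   ]
lid tl [0.6111 0.1202 0.1   ]
railL [0.5764 0.0956 0.12  ]
railR [ 0.5845 -0.034   0.12  ]
slot [0.4792 0.0252 0.1   ]
millL [0.7002 0.0911 0.16  ]
millR [0.707  0.0246 0.14  ]
keyheadtopL [ 0.6121 -0.2453  0.084 ]
keyheadtopR [ 0.6027 -0.2826  0.084 ]
standTop [ 0.5974 -0.255   0.04  ]
keyhole side [0.52180356 0.01997972 0.106     ]
top 38 [446.18421053 181.05263158] ((446.132080078125, 181.0377197265625), (14.285496711730957, 2.472489595413208), 15.945395469665527)
side 125 [391.736 310.792] ((391.5, 311.0), (24.0, 5.0), 90.0)
```

View pics/c4.png

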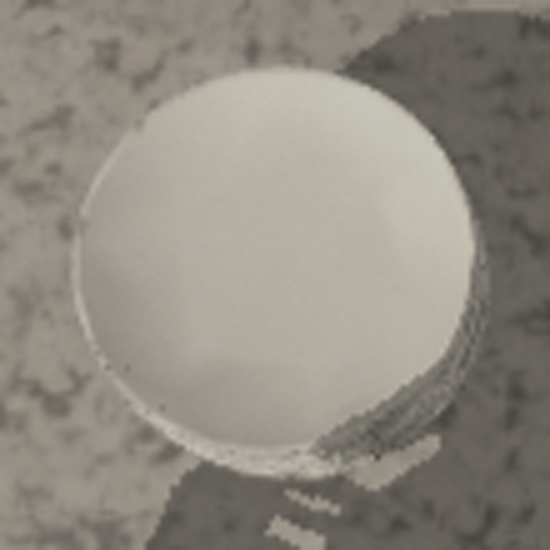

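```bash
cat >> h.py <<'E'
def down(yaw_deg,tilt_deg=0):
    # tilt_deg>0: fingers' ends swing towards tool -x (base side), about tool y
    return R.from_euler('z',yaw_deg,degrees=True)*R.from_euler('x',180,degrees=True)*R.from_euler('y',tilt_deg,degrees=True)
def rel(s,p,Rt):
    Rc=R.from_quat(s['eef_rot']);d=Rc.inv().apply(np.array(p)-s['ee_pos'])/0.025
    w=(Rc.inv()*Rt).as_rotvec(degrees=True)/5
    return np.round(np.r_[d,w],3).tolist()
def st(s):
    Rc=R.from_quat(s['eef_rot']);m=Rc.as_matrix()
    print('t',round(s['time'],3),'p',np.round(s['ee_pos'],4),'yaw',round(np.degrees(np.arctan2(m[1,0],m[0,0])),2),'z',np.round(m[:,2],4),'F',np.round(s['ft_force'],2),'M',np.round(s['torque'],3),'w',round(s['width'],4),'q',np.round(s['joint_positions'],2))
E
python3 - <<'E'
from bench import r
from h import *
T=r.camera_info('top');S=r.camera_info('side');s=r.read_state();st(s)
print('plates',onz(T,224.4,175.9,.086), onz(T,224.4-39.5,175.9,.086),onz(T,224.4+39.5,175.9,.086),onz(T,224.4,175.9+39,.086))
print('key head',two(T,(445.5,182.5),S,(391.7,310.8)), 'bowl left',onz(T,470,172,.1),'mills',onz(T,302,150,.0))
print('jar g',onz(T,209,287,.075))
print(rel(s,[0.42,0.35,.33],down(30)))
print(rel(s,[0.589,0.0388,.32],down(3.5)))
E
```

```text
t 0.15 p [0.2316 0.5802 0.222 ] yaw 68.24 z [-4.e-04 -1.e-03 -1.e+00] F [0.84 0.11 0.39] M [ 0.015 -0.05  -0.059] w 0.0872 q [-1.21  0.33 -0.06  1.46  0.02  1.35 -0.09]
plates [0.61611475 0.28258832 0.086     ] [0.6155715  0.38040881 0.086     ] [0.61666465 0.18482612 0.086     ] [0.51766881 0.27775174 0.086     ]
key head (array([ 0.60765814, -0.26907754,  0.06608644]), np.float64(0.00037447145691709723)) bowl left [ 0.62550458 -0.32151298  0.1       ] mills [0.71450439 0.09510277 0.        ]
jar g [0.34500901 0.30805398 0.075     ]
[-5.763, 10.413, -4.315, 0.004, 0.011, 7.649]
[-14.818, 21.306, -3.906, 0.007, 0.01, 12.949]
```

carry_out:
  commands:
    - [[0,-1,2,-1.5,0,0,1],[0,-2.5,4,-3,0,0,2.5],[0,-4,6,-4,0,0,4],[0,-5.5,8,-4.2,0,0,5.5],[0,-7,10,-4.2,0,0,7],[0,-8.5,12,-4,0,0,8.5],[0,-10,14,-4,0,0,10],[0,-11.5,16,-4,0,0,11.5],[0,-13,18.2,-4,0,0,13],[0,-14,20,-4,0,0,13],[0,-14.8,21.3,-3.9,0,0,13],[0,-14.8,21.3,-3.9,0,0,13]]

```text
time: 1.65
ee_pos: [0.59, 0.0348, 0.319]
eef_rot: [1.0, 0.025, -0.001, 0.002]
ft_force: [-0.1, -0.0, 0.2]
width: 0.0869
```

```bash
cat > look.py <<'E'
from bench import r
from h import *
import sys
s=r.read_state();st(s)
n=sys.argv[1]
for c in sys.argv[2:]:
    i=r.camera_info(c)
    np.save(f'pics/{n}_{c}.npy',i,allow_pickle=True)
    cv2.imwrite(f'pics/{n}_{c}.png',r.camera(c))
E
python3 look.py b wrist
```

```text
t 1.65 p [0.59   0.0348 0.319 ] yaw 2.87 z [-0.0013 -0.0035 -1.    ] F [-0.07 -0.03  0.15] M [-0.032  0.088  0.026] w 0.0869 q [-0.55  0.23  0.5   1.42 -0.11  1.52  0.  ]
```

View pics/b_wrist.png

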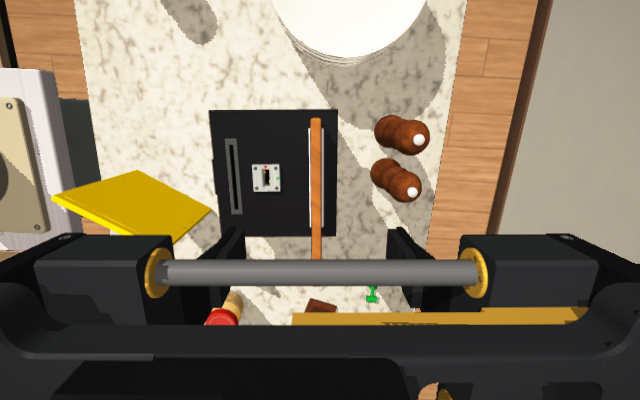

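Run:
```python
from h import *
m=cv2.imread('pics/b_wrist.png')
cv2.imwrite('pics/c5.png',cv2.resize(m[100:260,205:345],None,fx=3.7,fy=3.7,interpolation=cv2.INTER_CUBIC))
i=np.load('pics/b_wrist.npy',allow_pickle=True).item()
h=cv2.cvtColor(m,cv2.COLOR_BGR2HSV);k=cv2.inRange(h,(5,100,60),(20,255,255))[118:258,306:328]
for row in (3,10,40,80,120,135):
    x=np.nonzero(k[row])[0]+306; print(row+118,x.min(),x.max(),np.round(onz(i,x.mean(),row+118,.265),4))
print('key',onz(i,266.5,178.5,.106))
```

```text
121 310 321 [0.5854 0.1057 0.265 ]
128 310 320 [0.5852 0.1008 0.265 ]
158 311 320 [0.5867 0.0787 0.265 ]
198 311 320 [0.5883 0.0473 0.265 ]
238 312 320 [0.5904 0.0133 0.265 ]
253 312 320 [ 5.911e-01 -3.000e-04  2.650e-01]
key [0.52345469 0.02508699 0.106     ]
```

View pics/c5.png

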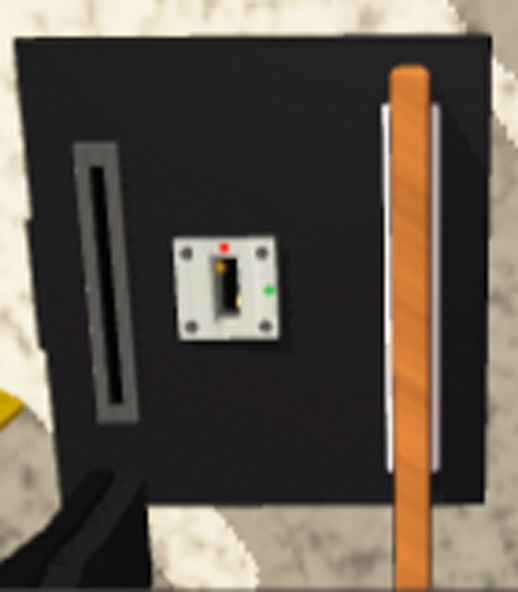

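Run:
```python
from bench import r
from h import *
s=r.read_state()
print(rel(s,[0.5888,0.038,.232],down(3.3)))
```

```text
[-0.014, -0.028, 3.487, 0.022, 0.018, -0.05]
```

carry_out:
  commands:
    - [[0,0,-0.03,0.8,0,0,-0.05],[0,0,-0.03,1.8,0.02,0.02,-0.05],[0,-0.01,-0.03,2.8,0.02,0.02,-0.05],[0,-0.01,-0.03,3.4,0.02,0.02,-0.05],[0,-0.01,-0.03,3.49,0.02,0.02,-0.05],[0,-0.01,-0.03,3.49,0.02,0.02,-0.05],[255,-0.01,-0.03,3.49,0.02,0.02,-0.05],[255,-0.01,-0.03,3.49,0.02,0.02,-0.05],[255,-0.01,-0.03,3.49,0.02,0.02,-0.05],[255,-0.01,-0.03,3.49,0.02,0.02,-0.05],[255,-0.01,-0.03,3.49,0.02,0.02,-0.05]]
  grip_force: 25

```text
time: 3.08
ee_pos: [0.5889, 0.038, 0.2319]
eef_rot: [1.0, 0.029, 0.0, 0.0]
ft_force: [0.4, 0.3, 0.4]
width: 0.0452
```

```bash
python3 look.py c side
```

```text
t 3.075 p [0.5889 0.038  0.2319] yaw 3.3 z [ 2.e-04 -2.e-04 -1.e+00] F [0.36 0.33 0.39] M [-0.087  0.003  0.041] w 0.0452 q [-0.55  0.26  0.49  1.57 -0.12  1.34  0.02]
```

View pics/c_side.png

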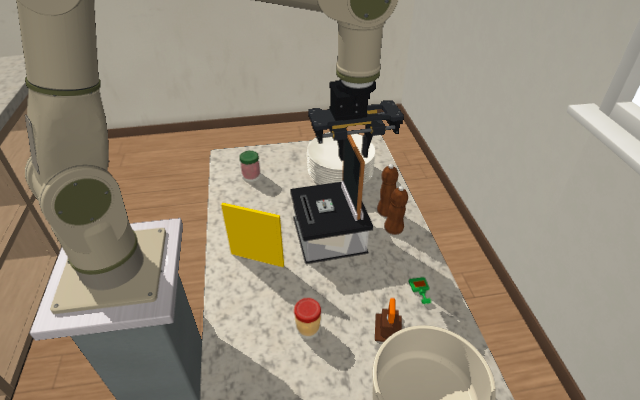

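carry_out:
  commands:
    - [[255,0,0,0,0,0,0],[255,0,0,0,0,0,0],[255,0,0,0,0,0,0],[255,0,0,0,0,0,0],[255,0,0,0,0,0,0],[255,0,0,0,0,0,0],[255,0,0,-0.1,0,0,0],[255,0,0,-0.3,0,0,0],[255,0,0,-0.6,0,0,0],[255,0,0,-1,0,0,0],[255,0,0,-1.6,0,0,0],[255,0,0,-1.6,0,0,0]]

```text
time: 4.62
ee_pos: [0.5896, 0.038, 0.2736]
eef_rot: [1.0, 0.029, 0.001, -0.0]
ft_force: [-0.1, 0.6, -2.2]
width: 0.0079
```

```bash
python3 look.py d side
python3 - <<'E'
from bench import r
from h import *
s=r.read_state()
print(rel(s,[0.48,0.16,.29],down(3.3,0)))
g=.26;a=np.array([np.cos(np.radians(3.3)),np.sin(np.radians(3.3))]);c=np.array([.616,.2826])
foot=.104+.085*np.tan(g);rad=foot-.132*np.sin(g);z=.132*np.cos(g)+.001
print(foot,rad,z)
p=c-a*(rad+.015);print(p)
for tl in(15,-15):
  Rt=down(3.3,tl);print(tl,Rt.as_matrix()[:,2],rel(s,[*p,z+.06],Rt))
E
```

```text
t 4.625 p [0.5896 0.038  0.2736] yaw 3.3 z [ 2.7e-03  3.0e-04 -1.0e+00] F [-0.12  0.6  -2.24] M [-0.123  0.074  0.033] w 0.0079 q [-0.55  0.24  0.5   1.5  -0.12  1.42  0.01]
[-4.081, -5.122, -0.699, 0.0, -0.017, -0.0]
0.12661183104673257 0.0926771981969681 0.12856347711375576
[0.50850135 0.27640167]
15 [ 0.25838988  0.01489867 -0.96592583] [-2.681, -9.705, 3.36, 0.0, 2.983, -0.0]
-15 [-0.25838988 -0.01489867 -0.96592583] [-2.681, -9.705, 3.36, 0.0, -3.017, -0.0]
```

View pics/d_side.png

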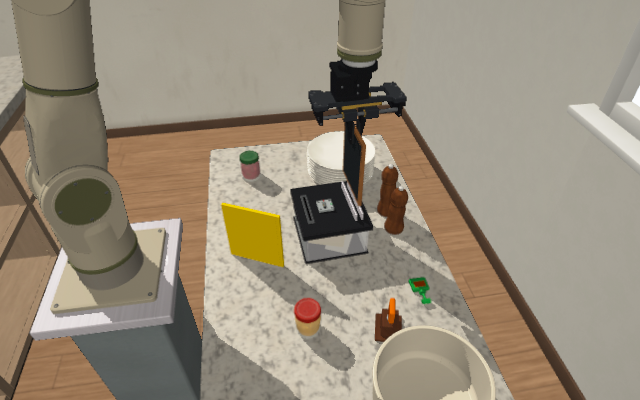

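carry_out:
  commands:
    - [[255,-0.2,-0.5,-0.3,0,0,0],[255,-0.5,-1.7,-0.4,0,0,0],[255,-0.9,-3.2,-0.4,0,0,0],[255,-1.4,-4.8,-0.4,0,0,0],[255,-1.8,-6.4,-0.4,0,-0.5,0],[255,-2.2,-8,-0.3,0,-1.3,0],[255,-2.5,-9.2,0.2,0,-2.1,0],[255,-2.7,-9.7,1.0,0,-2.8,0],[255,-2.7,-9.7,2.0,0,-3,0],[255,-2.7,-9.7,3.0,0,-3,0],[255,-2.7,-9.7,3.4,0,-3,0],[255,-2.7,-9.7,3.4,0,-3,0]]

```text
time: 6.18
ee_pos: [0.5078, 0.2758, 0.1874]
eef_rot: [0.991, 0.028, -0.13, 0.004]
ft_force: [0.5, 1.0, -1.5]
width: 0.0079
```

```bash
python3 look.py e side top
```

```text
t 6.175 p [0.5078 0.2758 0.1874] yaw 3.27 z [-0.2572 -0.0152 -0.9662] F [ 0.54  0.98 -1.5 ] M [-0.088 -0.481  0.044] w 0.0079 q [-0.76  0.45  0.34  1.44 -0.24  1.53 -0.33]
```

View pics/e_side.png

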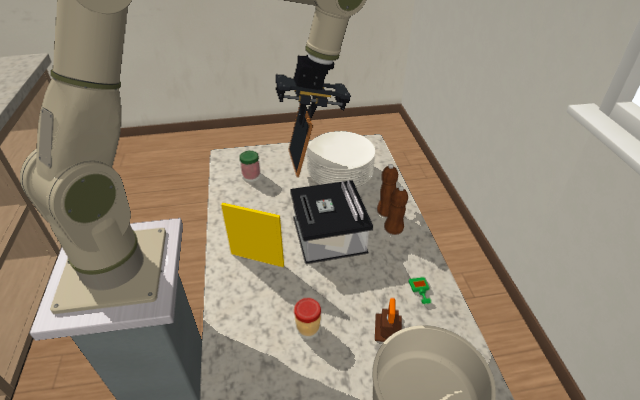

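View pics/e_top.png

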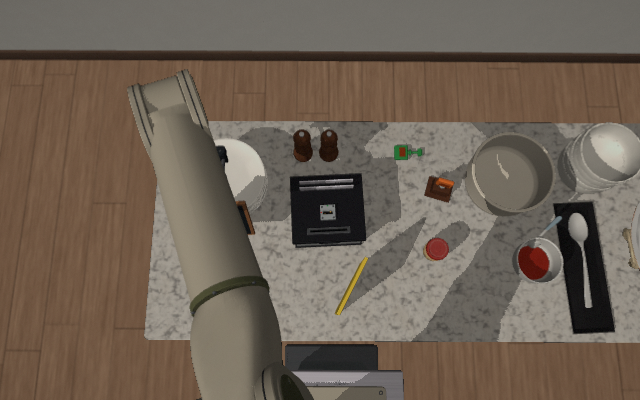

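Run:
```python
from bench import r
from h import *
s=r.read_state()
for dz in (.04,.055,.0585): print(dz,rel(s,s['ee_pos']-[0,0,dz],down(3.3,-15)))
for dx in (.01,.015,.018):print(dx,rel(s,s['ee_pos']+np.array([dx,0.0009,-.0585]),down(3.3,-15)))
```

```text
0.04 [0.409, 0.001, 1.547, -0.008, -0.034, -0.0]
0.055 [0.563, 0.002, 2.127, -0.008, -0.034, -0.0]
0.0585 [0.599, 0.002, 2.262, -0.008, -0.034, -0.0]
0.01 [0.987, -0.011, 2.159, -0.008, -0.034, -0.0]
0.015 [1.18, 0.0, 2.108, -0.008, -0.034, -0.0]
0.018 [1.296, 0.007, 2.078, -0.008, -0.034, -0.0]
```

carry_out:
  commands:
    - [[255,0.1,0,0.5,0,0,0],[255,0.25,0,1.0,0,0,0],[255,0.41,0,1.55,0,0,0],[255,0.5,0,1.9,0,0,0],[255,0.56,0,2.1,0,0,0],[255,0.58,0,2.18,0,0,0],[255,0.58,0,2.2,0,0,0]]

```text
time: 7.15
ee_pos: [0.5085, 0.2763, 0.132]
eef_rot: [0.991, 0.028, -0.129, 0.003]
ft_force: [0.6, 0.3, -1.8]
width: 0.0076
```

```bash
python3 look.py f side; python3 -c "
import cv2;m=cv2.imread('pics/f_side.png');cv2.imwrite('pics/f2.png',cv2.resize(m[60:220,230:400],None,fx=4,fy=3.7,interpolation=cv2.INTER_CUBIC)[:600])"
```

```text
t 7.15 p [0.5085 0.2763 0.132 ] yaw 3.29 z [-0.2552 -0.0138 -0.9668] F [ 0.58  0.29 -1.77] M [-0.096 -0.427  0.001] w 0.0076 q [-0.75  0.49  0.33  1.5  -0.25  1.43 -0.31]
```

View pics/f2.png

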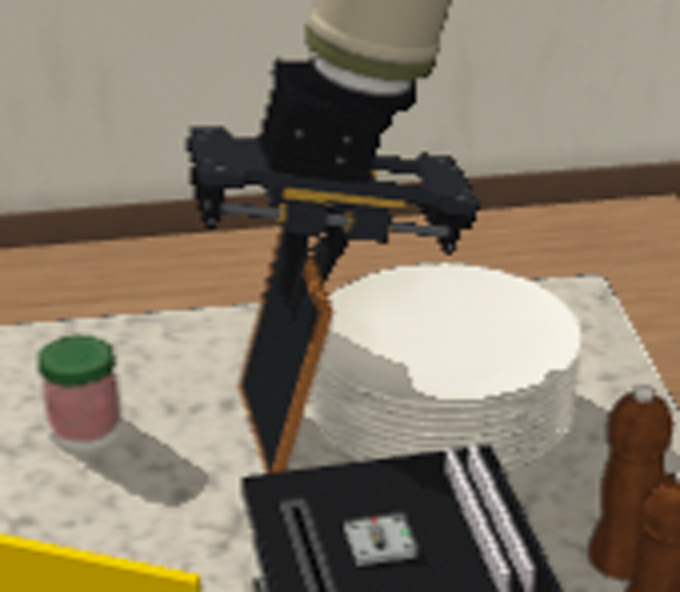

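carry_out:
  commands:
    - [[255,0.15,0,-0.04,0,0,0],[255,0.31,0,-0.08,0,0,0],[255,0.46,0,-0.12,0,0,0],[255,0.54,0,-0.14,0,0,0],[255,0.6,0,-0.15,0,0,0],[255,0.6,0,-0.15,0,0,0]]

```text
time: 7.95
ee_pos: [0.524, 0.2772, 0.1317]
eef_rot: [0.991, 0.028, -0.129, 0.003]
ft_force: [-0.1, 0.2, -1.9]
width: 0.0076
```

```bash
python3 look.py g side; python3 -c "
import cv2;m=cv2.imread('pics/g_side.png');cv2.imwrite('pics/g2.png',cv2.resize(m[60:220,230:400],None,fx=4,fy=3.7,interpolation=cv2.INTER_CUBIC)[:600])"
```

```text
t 7.95 p [0.524  0.2772 0.1317] yaw 3.29 z [-0.2552 -0.0138 -0.9668] F [-0.08  0.2  -1.95] M [-0.122 -0.391  0.019] w 0.0076 q [-0.74  0.52  0.33  1.45 -0.26  1.44 -0.3 ]
```

View pics/g2.png

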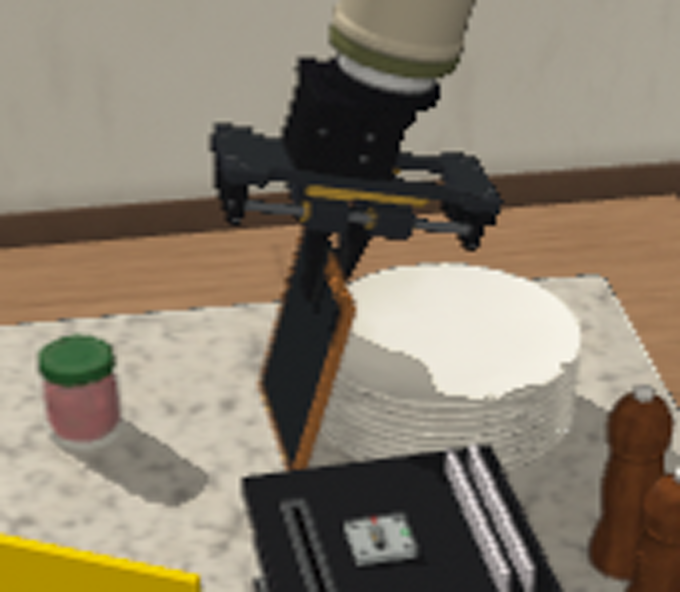

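carry_out:
  commands:
    - [[255,0.02,0,0.07,0,0,0],[255,0.03,0,0.11,0,0,0],[255,0.03,0,0.13,0,0,0],[255,0.03,0,0.13,0,0,0]]

```text
time: 8.5
ee_pos: [0.5238, 0.2773, 0.1285]
eef_rot: [0.991, 0.029, -0.129, 0.003]
ft_force: [0.1, 0.3, -0.4]
width: 0.0083
```

```bash
python3 -c "
from bench import r
from h import *
st(r.read_state())"
```

```text
t 8.5 p [0.5238 0.2773 0.1285] yaw 3.3 z [-0.2551 -0.0137 -0.9668] F [ 0.08  0.26 -0.38] M [-0.02  -0.327  0.034] w 0.0083 q [-0.74  0.52  0.33  1.46 -0.26  1.44 -0.3 ]
```

carry_out:
  commands:
    - [[255,0.06,0,0,0,0,0],[255,0.12,0,-0.02,0,0,0],[255,0.16,0,-0.03,0,0,0],[255,0.16,0,-0.03,0,0,0]]

```text
time: 9.0
ee_pos: [0.5263, 0.2775, 0.128]
eef_rot: [0.991, 0.029, -0.131, 0.003]
ft_force: [-6.8, -0.7, 2.1]
width: 0.0077
```

```bash
python3 look.py k side; python3 -c "
import cv2;m=cv2.imread('pics/k_side.png');cv2.imwrite('pics/k2.png',cv2.resize(m[130:200,270:360],None,fx=8,fy=8,interpolation=cv2.INTER_CUBIC)[:600])"
```

```text
t 9.0 p [0.5263 0.2775 0.128 ] yaw 3.33 z [-0.2588 -0.0145 -0.9658] F [-6.82 -0.69  2.14] M [-0.321  1.806  0.035] w 0.0077 q [-0.73  0.53  0.33  1.45 -0.26  1.44 -0.3 ]
```

View pics/k2.png

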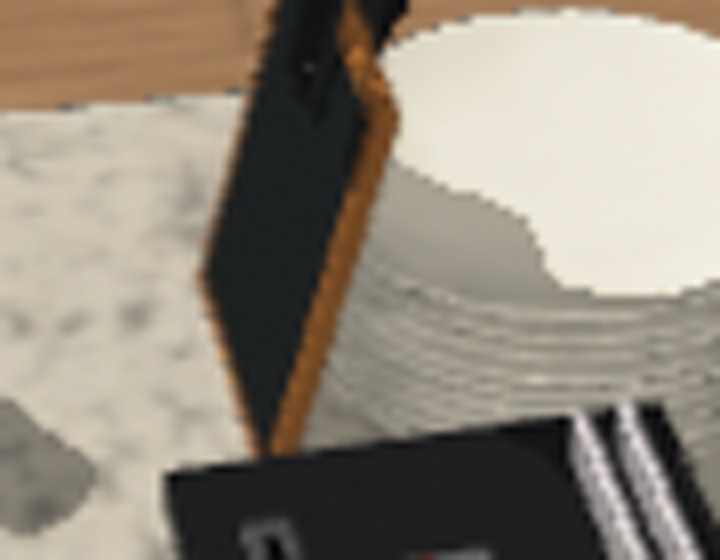

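carry_out:
  commands:
    - [[255,-0.04,0,0,0,0,0],[255,-0.04,0,0,0,0,0],[160,-0.04,0,0,0,0,0],[160,-0.04,0,0,0,0,0],[160,-0.04,0,0,0,0,0],[160,-0.04,0,0,0,0,0]]

```text
time: 9.8
ee_pos: [0.5255, 0.2775, 0.1283]
eef_rot: [0.991, 0.029, -0.131, 0.003]
ft_force: [0.4, -0.1, -0.2]
width: 0.0312
```

```bash
python3 look.py l side; python3 -c "
import cv2;m=cv2.imread('pics/l_side.png');cv2.imwrite('pics/l2.png',cv2.resize(m[100:200,250:380],None,fx=6,fy=6,interpolation=cv2.INTER_CUBIC)[:600])"
```

```text
t 9.8 p [0.5255 0.2775 0.1283] yaw 3.33 z [-0.2585 -0.0144 -0.9659] F [ 0.42 -0.07 -0.19] M [-0.095 -0.222 -0.019] w 0.0312 q [-0.73  0.53  0.33  1.45 -0.26  1.44 -0.3 ]
```

View pics/l2.png

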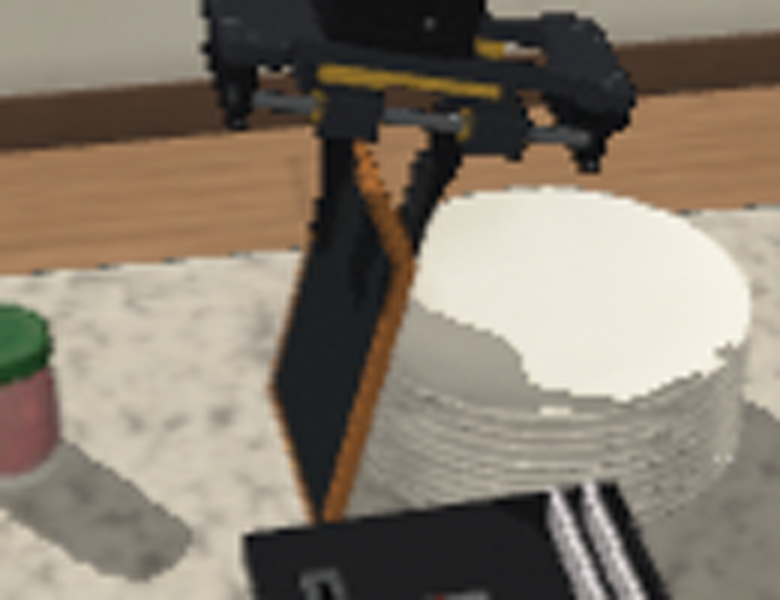

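carry_out:
  commands:
    - [[160,0,0,-0.3,0,0,0],[160,0,0,-1,0,0,0],[160,0,0,-2,0,0,0],[160,0,0,-3,0,0,0],[160,0,0,-4,0,0,0],[160,0,0,-4,0,0,0]]

```text
time: 10.6
ee_pos: [0.5529, 0.279, 0.2278]
eef_rot: [0.991, 0.029, -0.128, 0.003]
ft_force: [0.3, 0.2, -0.7]
width: 0.0321
```

```bash
python3 look.py m side; python3 -c "
import cv2;m=cv2.imread('pics/m_side.png');cv2.imwrite('pics/m2.png',cv2.resize(m[100:200,250:380],None,fx=6,fy=6,interpolation=cv2.INTER_CUBIC)[:600])
from bench import r
from h import *
s=r.read_state()
print(rel(s,[0.6,0.0,.25],down(-5)))
print(rel(s,[0.607,-0.267,.20],down(-14)))
"
```

```text
t 10.6 p [0.5529 0.279  0.2278] yaw 3.33 z [-0.2545 -0.0125 -0.967 ] F [ 0.27  0.19 -0.71] M [-0.074 -0.257 -0.019] w 0.0321 q [-0.71  0.52  0.35  1.25 -0.26  1.64 -0.31]
[0.98, 11.25, -1.265, 0.2, 2.974, 1.654]
[1.164, 21.931, 0.74, 0.433, 2.957, 3.444]
```

View pics/m2.png

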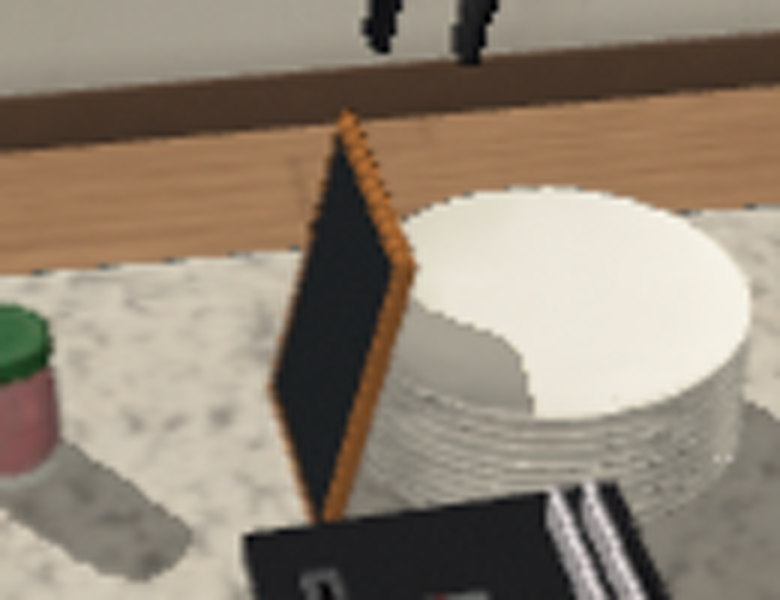

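```bash
python3 -c "
from bench import r
from h import *
s=r.read_state()
print(rel(s,[0.523,0.005,.24],down(3.4)))
"
```

```text
[-1.878, 10.873, -0.09, -0.019, 2.978, -0.016]
```

carry_out:
  commands:
    - [[160,0,0.5,-0.8,0,0.5,0],[160,-0.3,2,-1.2,0,1.2,0],[160,-0.7,4,-1.2,0,2,0],[160,-1,6,-1,0,2.7,0],[160,-1.4,8,-0.7,0,3,0],[160,-1.7,10,-0.3,0,3,0],[160,-1.9,10.9,-0.1,-0.02,2.98,0],[160,-1.9,10.9,-0.1,-0.02,2.98,0],[160,-1.9,10.9,-0.1,-0.02,2.98,0]]

```text
time: 11.78
ee_pos: [0.5225, 0.0056, 0.2402]
eef_rot: [1.0, 0.03, -0.0, -0.0]
ft_force: [0.4, 0.5, -0.5]
width: 0.0325
```

```bash
python3 look.py n wrist side; python3 -c "
import cv2;m=cv2.imread('pics/n_wrist.png');cv2.imwrite('pics/n2.png',m)"
```

```text
t 11.775 p [0.5225 0.0056 0.2402] yaw 3.4 z [-1.e-04  1.e-04 -1.e+00] F [ 0.35  0.49 -0.49] M [-0.062  0.056 -0.016] w 0.0325 q [-0.57  0.09  0.5   1.73 -0.04  1.34  0.  ]
```

View pics/n2.png

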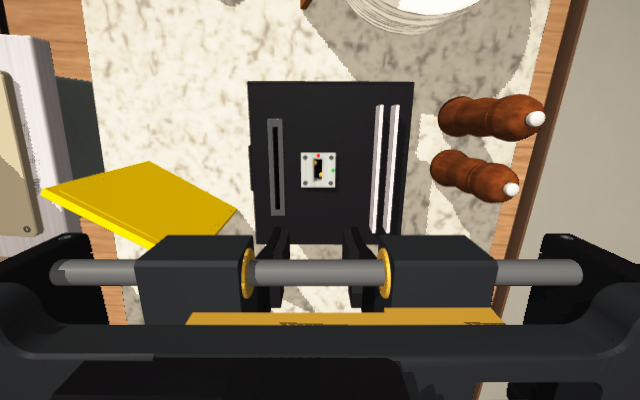

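```bash
python3 -c "
from h import *
m=cv2.imread('pics/n_wrist.png');i=np.load('pics/n_wrist.npy',allow_pickle=True).item()
cv2.imwrite('pics/n3.png',cv2.resize(m[145:195,290:348],None,fx=12,fy=12,interpolation=cv2.INTER_NEAREST))
g=cv2.cvtColor(m,cv2.COLOR_BGR2GRAY)
k=cv2.inRange(m,(130,130,130),(255,255,255));q=np.zeros_like(k);q[148:192,296:342]=k[148:192,296:342]
c=cv2.findContours(q,0,2)[0];c=max(c,key=cv2.contourArea);rr=cv2.minAreaRect(c);print(rr,onz(i,*rr[0],.106))
"
```

```text
((318.0, 169.5), (33.0, 34.0), 90.0) [0.52285746 0.02662114 0.106     ]
```

View pics/n3.png

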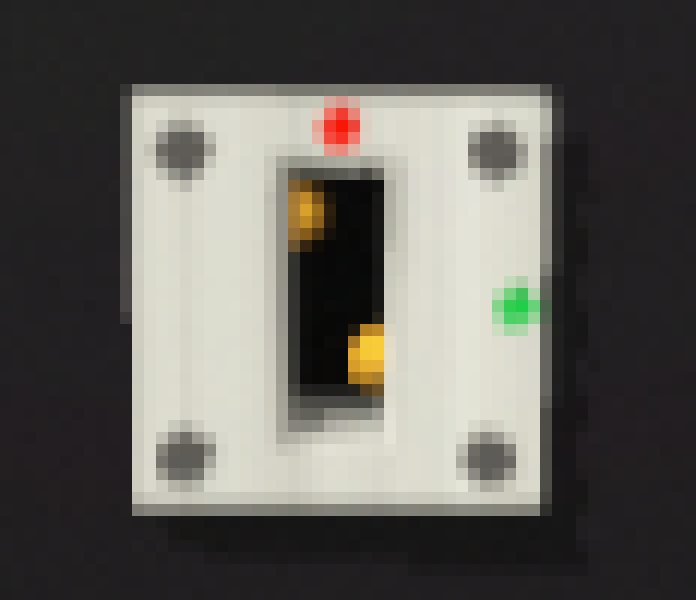

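```bash
python3 -c "
from bench import r
from h import *
s=r.read_state()
i=np.load('pics/n_wrist.npy',allow_pickle=True).item();print(onz(i,317.6,169.6,.106))
print(rel(s,[0.602,-0.287,.218],down(-14)))
"
```

```text
[0.52244576 0.02649034 0.106     ]
[2.463, 11.881, 0.894, 0.003, -0.001, 3.489]
```

carry_out:
  commands:
    - [[160,0.1,0.6,-0.3,0,0,0.3],[160,0.5,2,-0.5,0,0,0.8],[160,0.9,4,-0.5,0,0,1.4],[160,1.3,6,-0.4,0,0,2],[160,1.7,8,0,0,0,2.6],[160,2.1,10,0.5,0,0,3.1],[160,2.4,11.5,0.9,0,0,3.5],[160,2.46,11.88,0.9,0,0,3.49],[160,2.46,11.88,0.9,0,0,3.49],[160,2.46,11.88,0.9,0,0,3.49]]

```text
time: 13.12
ee_pos: [0.6025, -0.2856, 0.2185]
eef_rot: [0.993, -0.121, 0.0, -0.0]
ft_force: [-0.9, 0.7, 0.5]
width: 0.0325
```

```bash
python3 look.py o wrist
```

```text
t 13.125 p [ 0.6025 -0.2856  0.2185] yaw -13.9 z [ 1.e-03  3.e-04 -1.e+00] F [-0.93  0.68  0.53] M [-0.105  0.047 -0.011] w 0.0325 q [-0.1   0.49  0.69  1.38 -0.31  1.38  0.34]
```

View pics/o_wrist.png

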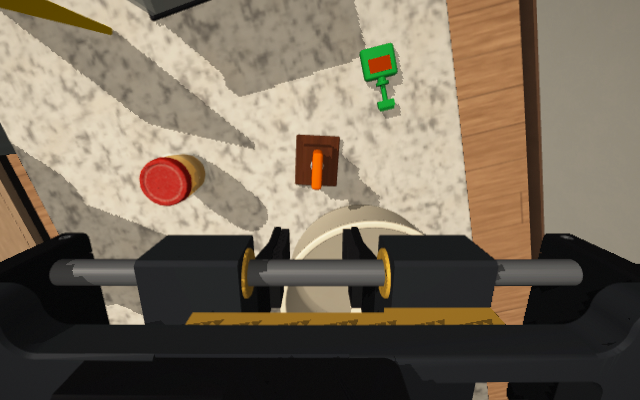

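```bash
python3 -c "
from h import *
m=cv2.imread('pics/o_wrist.png');i=np.load('pics/o_wrist.npy',allow_pickle=True).item()
cv2.imwrite('pics/o3.png',cv2.resize(m[130:195,285:350],None,fx=9,fy=9,interpolation=cv2.INTER_NEAREST))
for r in range(148,192,4):
  h=cv2.cvtColor(m,cv2.COLOR_BGR2HSV)[r];x=[c for c in range(300,335) if 3<h[c,0]<20 and h[c,1]>180 and h[c,2]>150]
  if x: print(r,x[0],x[-1],h[x,2].tolist())
"
```

```text
152 313 320 [192, 213, 213, 214, 205, 197, 189, 168]
156 313 322 [242, 248, 249, 248, 246, 244, 242, 231, 197, 151]
160 312 321 [182, 246, 248, 248, 247, 245, 243, 241, 226, 187]
164 312 321 [207, 247, 248, 248, 247, 244, 242, 239, 222, 184]
168 312 321 [225, 246, 248, 248, 246, 244, 241, 237, 218, 177]
172 312 321 [234, 247, 247, 247, 245, 243, 241, 233, 213, 164]
176 312 321 [240, 247, 247, 246, 245, 242, 240, 230, 207, 153]
180 312 320 [244, 247, 247, 246, 244, 241, 239, 226, 201]
184 311 320 [165, 245, 247, 247, 245, 243, 240, 237, 222, 196]
188 313 319 [229, 226, 224, 221, 217, 211, 189]
```

View pics/o3.png

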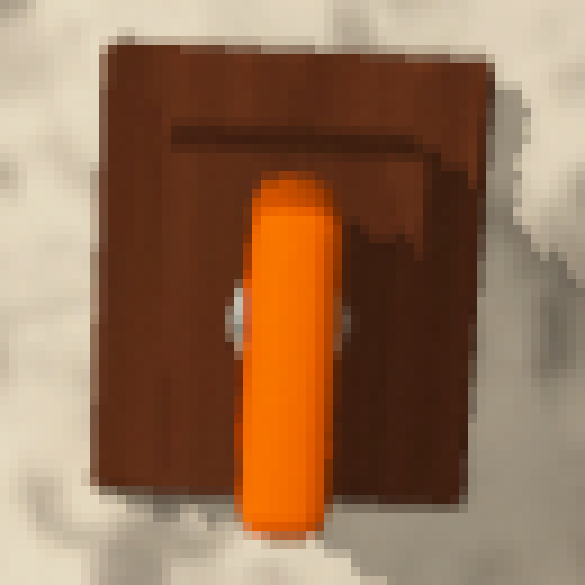

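```bash
python3 -c "
from bench import r
from h import *
i=np.load('pics/o_wrist.npy',allow_pickle=True).item()
a=onz(i,285+296/9-.5,152.5,.084);b=onz(i,285+284/9-.5,189.3,.084);d=a-b
print(a,b,np.linalg.norm(d),'yaw',np.degrees(np.arctan2(-d[0],d[1])),(a+b)/2)
c=(a+b)/2
# stand foot corners z? foot thickness unknown ~0.008
P=[onz(i,285+x/9-.5,130+y/9-.5,.008) for x,y in[(108,45),(492,63),(462,508),(95,487)]]
print(np.round(P,4),np.mean(P,0)); 
for u,v in ((P[0],P[3]),(P[1],P[2])): e=u-v; print(np.linalg.norm(e),np.degrees(np.arctan2(-e[0],e[1])))
s=r.read_state();print(s['ee_pos'])
print(rel(s,[c[0],c[1],.049],down(-16.5)))
"
```

```text
[ 0.61290957 -0.24855936  0.084     ] [ 0.60220337 -0.28622994  0.084     ] 0.03916241600446209 yaw -15.865468343139328 [ 0.60755647 -0.26739465  0.084     ]
[[ 0.5908 -0.2291  0.008 ]
 [ 0.643  -0.2446  0.008 ]
 [ 0.6246 -0.3068  0.008 ]
 [ 0.5725 -0.2906  0.008 ]] [ 0.60772784 -0.26775747  0.008     ]
0.06420385089830802 -16.63560238047474
0.06491169633201734 -16.534620482930336
[ 0.60247495 -0.28545375  0.21844252]
[0.018, -0.746, 6.778, -0.007, -0.01, 0.522]
```

carry_out:
  commands:
    - [[160,0.02,-0.75,1,0,0,0.52],[160,0.02,-0.75,2.5,0,0,0.52],[160,0.02,-0.75,4,0,0,0.52],[160,0.02,-0.75,5.4,0,0,0.52],[160,0.02,-0.75,6.4,0,0,0.52],[160,0.02,-0.75,6.8,0,0,0.52],[160,0.02,-0.75,6.81,0,0,0.52],[160,0.02,-0.75,6.81,0,0,0.52]]

```text
time: 14.18
ee_pos: [0.6084, -0.2674, 0.0496]
eef_rot: [0.99, -0.143, 0.001, -0.0]
ft_force: [-0.2, 0.1, -0.0]
width: 0.0327
```

```bash
python3 look.py p side; python3 -c "
import cv2;m=cv2.imread('pics/p_side.png');cv2.imwrite('pics/p2.png',cv2.resize(m[230:350,330:460],None,fx=5,fy=5,interpolation=cv2.INTER_CUBIC)[:600])
from bench import r
from h import *
s=r.read_state();print(rel(s,[.6077,-.2675,.048],down(-16.5)))"
```

```text
t 14.175 p [ 0.6084 -0.2674  0.0496] yaw -16.47 z [ 2.9e-03 -1.0e-04 -1.0e+00] F [-0.17  0.08 -0.03] M [-0.095  0.041 -0.076] w 0.0327 q [-0.1   0.63  0.63  1.56 -0.4   1.08  0.33]
[-0.027, 0.008, 0.065, -0.008, -0.033, 0.005]
```

View pics/p2.png

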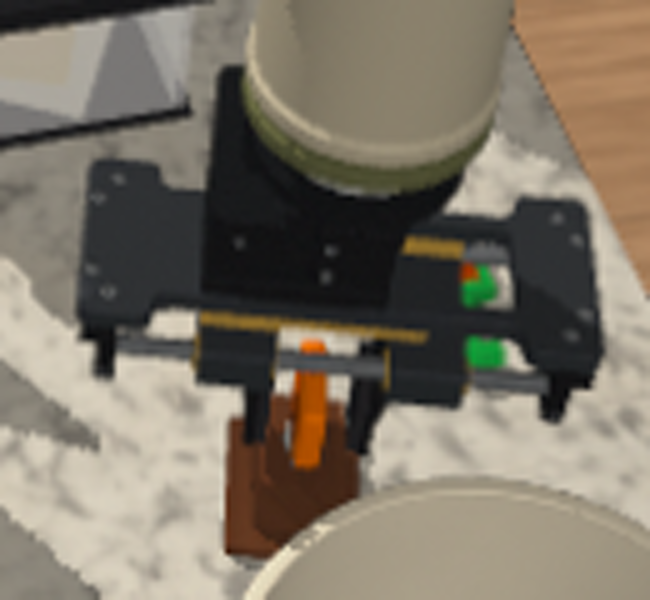

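carry_out:
  commands:
    - [[160,-0.03,0.01,0.06,0,-0.03,0],[255,-0.03,0.01,0.06,0,-0.03,0],[255,-0.03,0.01,0.06,0,-0.03,0],[255,-0.03,0.01,0.06,0,-0.03,0],[255,-0.03,0.01,0.06,0,-0.03,0],[255,-0.03,0.01,0.06,0,-0.03,0],[255,-0.03,0.01,0.06,0,-0.03,0],[255,-0.03,0.01,0.06,0,-0.03,0]]
  grip_force: 35

```text
time: 15.22
ee_pos: [0.6076, -0.2675, 0.0481]
eef_rot: [0.99, -0.143, 0.0, -0.0]
ft_force: [0.6, -0.4, 0.6]
width: 0.0107
```

```bash
python3 -c "
from bench import r
from h import *
s=r.read_state();st(s)"
```

```text
t 15.225 p [ 0.6076 -0.2675  0.0481] yaw -16.48 z [ 5.e-04  6.e-04 -1.e+00] F [ 0.65 -0.38  0.57] M [-0.088  0.088 -0.019] w 0.0107 q [-0.1   0.63  0.63  1.56 -0.4   1.08  0.34]
```

carry_out:
  commands:
    - [[255,0,0,-0.2,0,0,0],[255,0,0,-0.6,0,0,0],[255,0,0,-1.4,0,0,0],[255,0,0,-2.6,0,0,0],[255,0,0,-4,0,0,0],[255,0,0,-5.2,0,0,0],[255,0,0,-5.2,0,0,0]]

```text
time: 16.1
ee_pos: [0.6087, -0.2686, 0.1822]
eef_rot: [0.99, -0.143, 0.003, 0.0]
ft_force: [0.3, 0.4, -0.2]
width: 0.0107
```

```bash
python3 look.py q side;python3 -c "
import cv2;m=cv2.imread('pics/q_side.png');cv2.imwrite('pics/q2.png',cv2.resize(m[210:330,330:460],None,fx=5,fy=5,interpolation=cv2.INTER_CUBIC)[:600])
from bench import r
from h import *
s=r.read_state();st(s);print(rel(s,[.5225,.0266,.165],down(3.4)))"
```

```text
t 16.1 p [ 0.6087 -0.2686  0.1822] yaw -16.5 z [ 0.0057 -0.001  -1.    ] F [ 0.34  0.35 -0.15] M [-0.129  0.054 -0.03 ] w 0.0107 q [-0.14  0.51  0.69  1.43 -0.33  1.31  0.28]
t 16.15 p [ 0.608  -0.268   0.1802] yaw -16.49 z [ 0.0032 -0.     -1.    ] F [-0.21 -0.31 -0.55] M [-0.097 -0.039  0.036] w 0.0109 q [-0.14  0.51  0.69  1.44 -0.33  1.31  0.28]
[-6.627, -10.329, 0.595, -0.004, -0.036, -3.977]
```

View pics/q2.png

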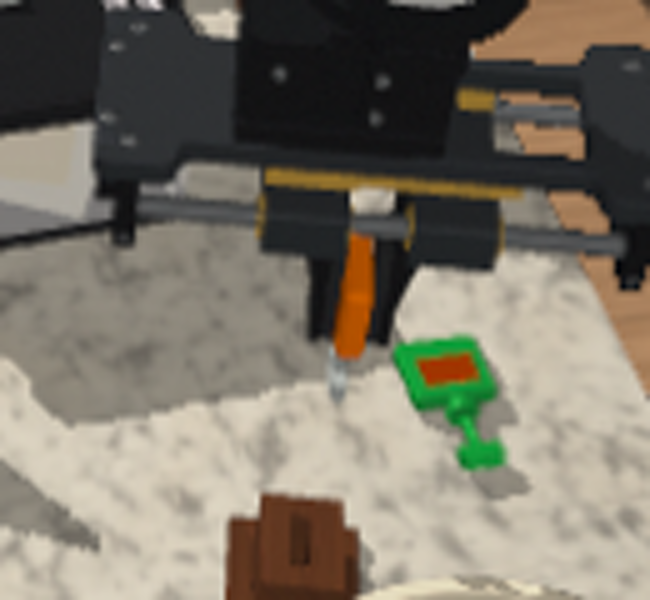

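carry_out:
  commands:
    - [[255,-0.3,-0.5,0,0,0,-0.2],[255,-1.3,-2,-0.1,0,0,-0.8],[255,-2.5,-3.9,-0.1,0,-0.03,-1.5],[255,-3.7,-5.8,-0.1,0,-0.03,-2.2],[255,-4.9,-7.7,-0.1,0,-0.03,-2.9],[255,-5.9,-9.2,0,0,-0.03,-3.5],[255,-6.5,-10.1,0.3,0,-0.04,-3.9],[255,-6.63,-10.33,0.6,0,-0.04,-3.98],[255,-6.63,-10.33,0.6,0,-0.04,-3.98],[255,-6.63,-10.33,0.6,0,-0.04,-3.98]]

```text
time: 17.4
ee_pos: [0.5228, 0.0248, 0.1648]
eef_rot: [1.0, 0.028, -0.0, 0.0]
ft_force: [0.9, -0.1, -0.5]
width: 0.0106
```

```bash
python3 look.py s side wrist;python3 -c "
import cv2;m=cv2.imread('pics/s_side.png');cv2.imwrite('pics/s2.png',cv2.resize(m[130:260,270:400],None,fx=5,fy=5,interpolation=cv2.INTER_CUBIC)[:600])
from bench import r
from h import *
s=r.read_state();st(s);print(rel(s,[.5225,.0266,.1461],down(3.4)))"
```

```text
t 17.4 p [0.5228 0.0248 0.1648] yaw 3.24 z [-3.e-04 -5.e-04 -1.e+00] F [ 0.88 -0.07 -0.55] M [-0.095  0.066 -0.026] w 0.0106 q [-0.63  0.15  0.55  1.83 -0.09  1.18  0.  ]
t 17.5 p [0.5229 0.0252 0.165 ] yaw 3.27 z [ 0.e+00 -1.e-04 -1.e+00] F [ 0.19 -0.11 -0.05] M [-0.034  0.055  0.013] w 0.011 q [-0.63  0.15  0.55  1.83 -0.09  1.18  0.  ]
[-0.011, -0.057, 0.756, 0.001, -0.0, -0.026]
```

View pics/s2.png

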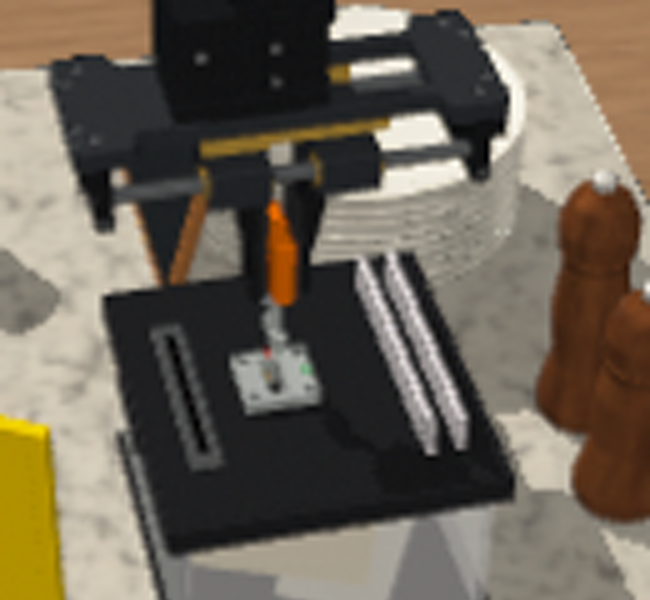

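View pics/s_wrist.png

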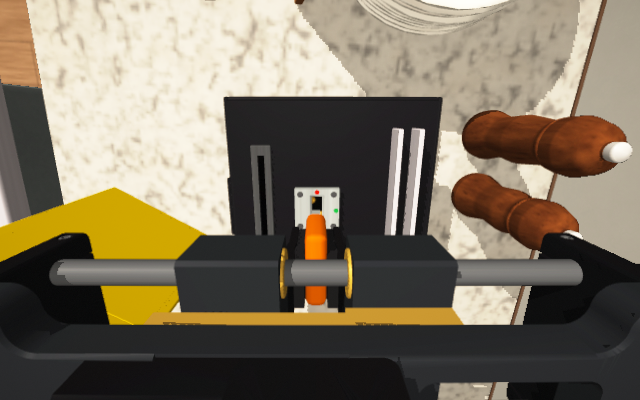

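```bash
python3 -c "
from h import *
m=cv2.imread('pics/s_wrist.png');i=np.load('pics/s_wrist.npy',allow_pickle=True).item()
cv2.imwrite('pics/s3.png',cv2.resize(m[180:310,280:360],None,fx=5,fy=4.6,interpolation=cv2.INTER_NEAREST))
h=cv2.cvtColor(m,cv2.COLOR_BGR2HSV)
for r in (192,200,208): 
  g=m[r,285:350].min(1); x=np.nonzero(g>120)[0]+285;print(r,x.min(),x.max(),onz(i,(x.min()+x.max())/2,r,.106))
for r in (240,255,270,285,295):
  x=[c for c in range(300,335) if 3<h[r,c,0]<20 and h[r,c,1]>180 and h[r,c,2]>100]
  if x: print(r,x[0],x[-1],onz(i,(x[0]+x[-1])/2,r,.2009))
"
```

```text
192 294 339 [0.52172194 0.04128076 0.106     ]
200 295 338 [0.5221085  0.03462609 0.106     ]
208 295 338 [0.52250131 0.02786396 0.106     ]
240 304 326 [0.520689   0.04240332 0.2009    ]
255 305 326 [0.52138245 0.03447623 0.2009    ]
295 306 325 [0.52266731 0.01198363 0.2009    ]
```

View pics/s3.png

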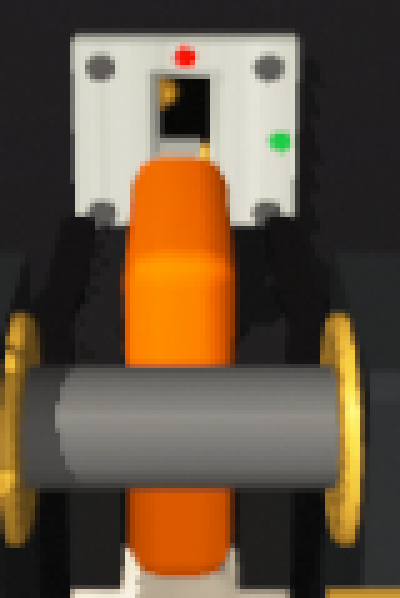

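carry_out:
  commands:
    - [[255,0,-0.06,0.2,0,0,-0.03],[255,0,-0.06,0.45,0,0,-0.03],[255,0,-0.06,0.65,0,0,-0.03],[255,0,-0.06,0.74,0,0,-0.03],[255,0,-0.06,0.74,0,0,-0.03]]

```text
time: 18.12
ee_pos: [0.5227, 0.0267, 0.1463]
eef_rot: [1.0, 0.03, -0.0, 0.0]
ft_force: [0.3, -0.4, -1.3]
width: 0.0103
```

```bash
python3 -c "
from bench import r
from h import *
s=r.read_state();st(s);print(rel(s,[.5229,.0266,.1401],down(3.4)))"
```

```text
t 18.125 p [0.5227 0.0267 0.1463] yaw 3.43 z [-3.e-04 -2.e-04 -1.e+00] F [ 0.32 -0.44 -1.33] M [-0.094  0.036 -0.064] w 0.0103 q [-0.63  0.17  0.55  1.85 -0.1   1.14  0.01]
[0.009, 0.005, 0.249, 0.003, 0.003, 0.006]
```

carry_out:
  commands:
    - [[255,0,0,0.08,0,0,0],[255,0,0,0.16,0,0,0],[255,0,0,0.24,0,0,0],[255,0,0,0.24,0,0,0]]

```text
time: 18.62
ee_pos: [0.5226, 0.0267, 0.1402]
eef_rot: [1.0, 0.03, -0.0, 0.0]
ft_force: [0.5, -0.4, 0.2]
width: 0.0106
```

```bash
python3 look.py u side;python3 -c "
import cv2;m=cv2.imread('pics/u_side.png');cv2.imwrite('pics/u2.png',cv2.resize(m[150:240,290:380],None,fx=6,fy=6,interpolation=cv2.INTER_CUBIC)[:600])"
```

```text
t 18.625 p [0.5226 0.0267 0.1402] yaw 3.43 z [-5.e-04 -4.e-04 -1.e+00] F [ 0.49 -0.37  0.17] M [-0.077  0.049  0.007] w 0.0106 q [-0.63  0.18  0.55  1.86 -0.1   1.13  0.01]
```

View pics/u2.png

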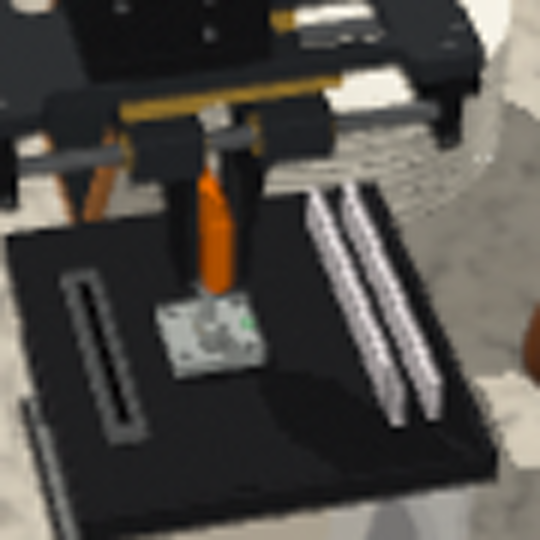

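carry_out:
  commands:
    - [[255,0,0,0.05,0,0,0],[255,0,0,0.1,0,0,0],[255,0,0,0.14,0,0,0],[255,0,0,0.14,0,0,0]]

```text
time: 19.18
ee_pos: [0.5231, 0.0267, 0.137]
eef_rot: [1.0, 0.03, 0.0, 0.0]
ft_force: [3.0, 0.1, -0.2]
width: 0.0106
```

```bash
python3 -c "
from bench import r
from h import *
s=r.read_state();st(s)"
```

```text
t 19.175 p [0.5231 0.0267 0.137 ] yaw 3.42 z [ 7.e-04 -2.e-04 -1.e+00] F [ 3.    0.12 -0.18] M [-0.037 -0.572 -0.034] w 0.0106 q [-0.63  0.19  0.55  1.86 -0.11  1.12  0.02]
```

carry_out:
  commands:
    - [[255,0.02,0,0.02,0,0,0.5],[255,0.02,0,0.04,0,0,0.9],[255,0.02,0,0.06,0,0,0],[255,0.02,0,0.08,0,0,-0.9],[255,0.02,0,0.1,0,0,0],[255,0.02,0,0.12,0,0,0.9],[255,0.02,0,0.12,0,0,0]]

```text
time: 20.05
ee_pos: [0.5243, 0.0269, 0.1344]
eef_rot: [1.0, 0.03, 0.001, 0.0]
ft_force: [4.4, 0.5, 0.4]
width: 0.0107
```

```bash
python3 -c "
from bench import r
from h import *
s=r.read_state();st(s)"
```

```text
t 20.05 p [0.5243 0.0269 0.1344] yaw 3.42 z [ 0.0025  0.     -1.    ] F [4.4  0.51 0.45] M [ 0.125 -1.     0.048] w 0.0107 q [-0.63  0.19  0.54  1.86 -0.11  1.11  0.02]
```

carry_out:
  commands:
    - [[255,0.03,0,0,0,0,0],[255,0.05,0,0,0,-0.02,0],[255,0.05,0,0,0,-0.02,0]]

```text
time: 20.42
ee_pos: [0.525, 0.0269, 0.1342]
eef_rot: [1.0, 0.029, -0.0, 0.0]
ft_force: [-3.8, 0.4, 4.3]
width: 0.0107
```

```bash
python3 -c "
from bench import r
from h import *
s=r.read_state();st(s)"
```

```text
t 20.425 p [0.525  0.0269 0.1342] yaw 3.36 z [-9.e-04 -1.e-04 -1.e+00] F [-3.85  0.41  4.27] M [-0.076  1.21  -0.017] w 0.0107 q [-0.63  0.19  0.54  1.86 -0.11  1.12  0.02]
```

carry_out:
  commands:
    - [[255,-0.01,0,0.02,0,0,0.5],[255,-0.01,0,0.04,0,0,0.95],[255,-0.01,0,0.06,0,0,0],[255,-0.01,0,0.08,0,0,-0.95],[255,-0.01,0,0.1,0,0,0],[255,-0.01,0,0.12,0,0,0.95],[255,-0.01,0,0.12,0,0,0]]

```text
time: 21.3
ee_pos: [0.5244, 0.0273, 0.1312]
eef_rot: [1.0, 0.029, -0.001, -0.0]
ft_force: [-4.0, 1.5, 5.8]
width: 0.0108
```

```bash
python3 -c "
from bench import r
from h import *
s=r.read_state();st(s)"
```

```text
t 21.3 p [0.5244 0.0273 0.1312] yaw 3.33 z [-1.6e-03  4.0e-04 -1.0e+00] F [-3.95  1.49  5.78] M [ 0.23   1.037 -0.146] w 0.0108 q [-0.62  0.2   0.54  1.86 -0.11  1.11  0.02]
```

carry_out:
  commands:
    - [[255,-0.01,0,0.02,0,0.02,-0.5],[255,-0.01,0,0.04,0,0.02,-0.95],[255,-0.01,0,0.06,0,0.02,0],[255,-0.01,0,0.08,0,0.02,0.95],[255,-0.01,0,0.1,0,0.02,0],[255,-0.01,0,0.12,0,0.02,-0.95],[255,-0.01,0,0.14,0,0.02,0],[255,-0.01,0,0.16,0,0.02,0.95],[255,-0.01,0,0.16,0,0.02,0]]

```text
time: 22.42
ee_pos: [0.5239, 0.0277, 0.127]
eef_rot: [1.0, 0.029, -0.0, -0.0]
ft_force: [-1.2, 1.9, -0.2]
width: 0.0106
```

```bash
python3 -c "
from bench import r
from h import *
s=r.read_state();st(s)"
```

```text
t 22.425 p [0.5239 0.0277 0.127 ] yaw 3.3 z [-5.e-04  9.e-04 -1.e+00] F [-1.16  1.9  -0.23] M [ 0.427  0.387 -0.245] w 0.0106 q [-0.62  0.2   0.54  1.87 -0.12  1.1   0.02]
```

carry_out:
  commands:
    - [[255,-0.01,-0.01,0.02,0,0,-0.5],[255,-0.01,-0.01,0.04,0,0,-0.95],[255,-0.01,-0.01,0.06,0,0,0],[255,-0.01,-0.01,0.08,0,0,0.95],[255,-0.01,-0.01,0.1,0,0,0],[255,-0.01,-0.01,0.12,0,0,-0.95],[255,-0.01,-0.01,0.14,0,0,0],[255,-0.01,-0.01,0.16,0,0,0.95],[255,-0.01,-0.01,0.17,0,0,0]]

```text
time: 23.55
ee_pos: [0.5236, 0.0278, 0.1225]
eef_rot: [1.0, 0.029, -0.0, -0.0]
ft_force: [-1.0, -0.7, -0.7]
width: 0.0106
```

```bash
python3 -c "
from bench import r
from h import *
s=r.read_state();st(s)"
```

```text
t 23.55 p [0.5236 0.0278 0.1225] yaw 3.28 z [-4.e-04  5.e-04 -1.e+00] F [-1.01 -0.69 -0.66] M [-0.188  0.337  0.013] w 0.0106 q [-0.62  0.21  0.54  1.88 -0.12  1.09  0.02]
```

carry_out:
  commands:
    - [[255,0,0,0.05,0,0,-0.01],[255,0,0,0.1,0,0,-0.01],[255,0,0,0.15,0,0,-0.01],[255,0,0,0.2,0,0,-0.01],[255,0,0,0.25,0,0,-0.01],[255,0,0,0.3,0,0,-0.01],[255,0,0,0.3,0,0,-0.01]]

```text
time: 24.42
ee_pos: [0.5236, 0.0278, 0.1149]
eef_rot: [1.0, 0.029, -0.0, -0.0]
ft_force: [-0.6, -0.4, -0.2]
width: 0.0106
```

```bash
python3 -c "
from bench import r
from h import *
s=r.read_state();st(s)"
```

```text
t 24.425 p [0.5236 0.0278 0.1149] yaw 3.32 z [-6.e-04  5.e-04 -1.e+00] F [-0.56 -0.42 -0.22] M [-0.075  0.034  0.012] w 0.0106 q [-0.62  0.21  0.54  1.88 -0.13  1.08  0.03]
```

carry_out:
  commands:
    - [[255,0,0,0.03,0,0,0],[255,0,0,0.05,0,0,0],[255,0,0,0.06,0,0,0],[255,0,0,0.06,0,0,0]]

```text
time: 24.92
ee_pos: [0.5236, 0.0278, 0.1139]
eef_rot: [1.0, 0.029, -0.0, -0.0]
ft_force: [-2.4, 0.1, 7.5]
width: 0.0108
```

```bash
python3 look.py v side;python3 -c "
import cv2;m=cv2.imread('pics/v_side.png');cv2.imwrite('pics/v2.png',cv2.resize(m[130:240,260:380],None,fx=5,fy=5,interpolation=cv2.INTER_CUBIC)[:600])"
```

```text
t 24.925 p [0.5236 0.0278 0.1139] yaw 3.32 z [-4.e-04  8.e-04 -1.e+00] F [-2.37  0.1   7.47] M [-0.147  0.743  0.05 ] w 0.0108 q [-0.62  0.22  0.54  1.88 -0.13  1.08  0.03]
```

View pics/v2.png

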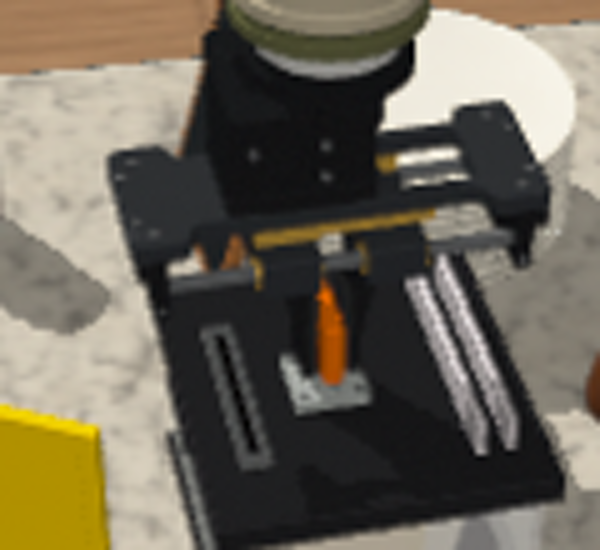

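carry_out:
  commands:
    - [[255,0,0,0,0,0,0.5],[255,0,0,0,0,0,1.5],[255,0,0,0,0,0,2.5],[255,0,0,0,0,0,3.5],[255,0,0,0,0,0,4.5],[255,0,0,0,0,0,5],[255,0,0,0,0,0,5]]

```text
time: 25.85
ee_pos: [0.5237, 0.0277, 0.114]
eef_rot: [0.982, -0.188, -0.0, -0.0]
ft_force: [-0.3, -1.1, 2.2]
width: 0.0108
```

```bash
python3 -c "
from bench import r
from h import *
s=r.read_state();st(s)"
```

```text
t 25.85 p [0.5237 0.0277 0.114 ] yaw -21.67 z [-3.e-04  7.e-04 -1.e+00] F [-0.31 -1.08  2.24] M [-0.303  0.205  0.006] w 0.0108 q [-0.67  0.22  0.6   1.89 -0.14  1.08 -0.39]
```

carry_out:
  commands:
    - [[255,0,0,0,0,0,1],[255,0,0,0,0,0,2.2],[255,0,0,0,0,0,3.4],[255,0,0,0,0,0,4.6],[255,0,0,0,0,0,5.8],[255,0,0,0,0,0,7],[255,0,0,0,0,0,8.2],[255,0,0,0,0,0,9.4],[255,0,0,0,0,0,10.4],[255,0,0,0,0,0,11],[255,0,0,0,0,0,11]]

```text
time: 27.22
ee_pos: [0.5241, 0.0273, 0.1141]
eef_rot: [0.785, -0.62, 0.0, -0.0]
ft_force: [1.4, -0.9, -1.3]
width: 0.0107
```

```bash
python3 look.py w side wrist;python3 -c "
import cv2;m=cv2.imread('pics/w_side.png');cv2.imwrite('pics/w2.png',cv2.resize(m[110:240,250:380],None,fx=4.5,fy=4.5,interpolation=cv2.INTER_CUBIC)[:600])"
```

```text
t 27.225 p [0.5241 0.0273 0.1141] yaw -76.6 z [ 6.e-04  1.e-04 -1.e+00] F [ 1.43 -0.86 -1.31] M [-0.592 -0.449  0.097] w 0.0107 q [-0.78  0.24  0.73  1.89 -0.18  1.08 -1.32]
```

View pics/w2.png

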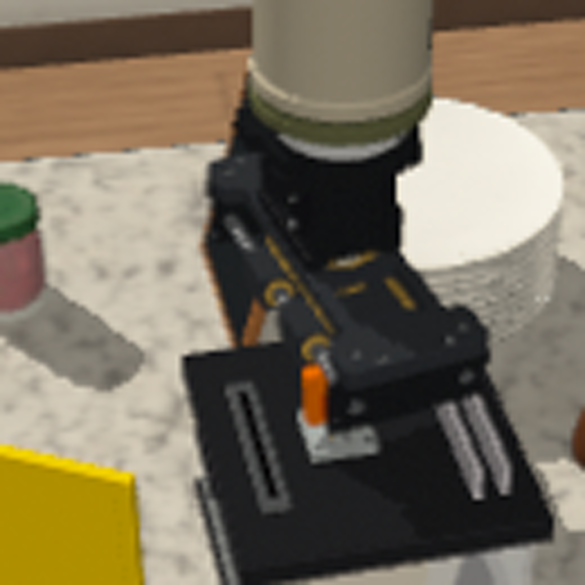

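View pics/w_wrist.png

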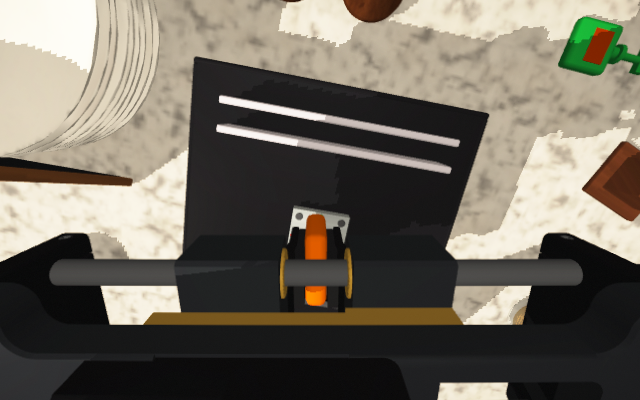

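carry_out:
  commands:
    - [[255,0,0,0.02,0,0,0.8],[255,0,0,0.02,0,0,1.6],[255,0,0,0.02,0,0,2.2],[255,0,0,0.02,0,0,2.2],[255,0,0,0.02,0,0,2.2]]

```text
time: 27.95
ee_pos: [0.5242, 0.0272, 0.114]
eef_rot: [0.723, -0.691, 0.0, -0.0]
ft_force: [-1.3, -2.1, 5.7]
width: 0.0109
```

```bash
python3 -c "
from bench import r
from h import *
s=r.read_state();st(s)"
```

```text
t 27.95 p [0.5242 0.0272 0.114 ] yaw -87.45 z [ 9.e-04  3.e-04 -1.e+00] F [-1.33 -2.15  5.72] M [-0.594  0.295  0.01 ] w 0.0109 q [-0.81  0.24  0.76  1.89 -0.19  1.08 -1.5 ]
```

carry_out:
  commands:
    - [[255,0,0,0,0,0,0.3],[255,0,0,0,0,0,0.5],[255,0,0,0,0,0,0.5],[255,0,0,0,0,0,0.5]]

```text
time: 28.45
ee_pos: [0.5243, 0.0272, 0.114]
eef_rot: [0.708, -0.707, 0.0, -0.0]
ft_force: [-0.3, -2.1, 2.5]
width: 0.0107
```

```bash
python3 look.py x side wrist top;python3 -c "
import cv2,numpy as np;m=cv2.imread('pics/x_side.png');a=cv2.resize(m[110:240,230:400],None,fx=4,fy=4,interpolation=cv2.INTER_CUBIC);cv2.imwrite('pics/x2.png',a)
m=cv2.imread('pics/x_wrist.png');cv2.imwrite('pics/x3.png',cv2.resize(m[190:320,260:370],None,fx=4.5,fy=4.5,interpolation=cv2.INTER_CUBIC))"
```

```text
t 28.45 p [0.5243 0.0272 0.114 ] yaw -89.93 z [ 9.e-04  2.e-04 -1.e+00] F [-0.32 -2.1   2.48] M [-0.588  0.198  0.091] w 0.0107 q [-0.81  0.25  0.77  1.89 -0.19  1.08 -1.54]
```

View pics/x2.png

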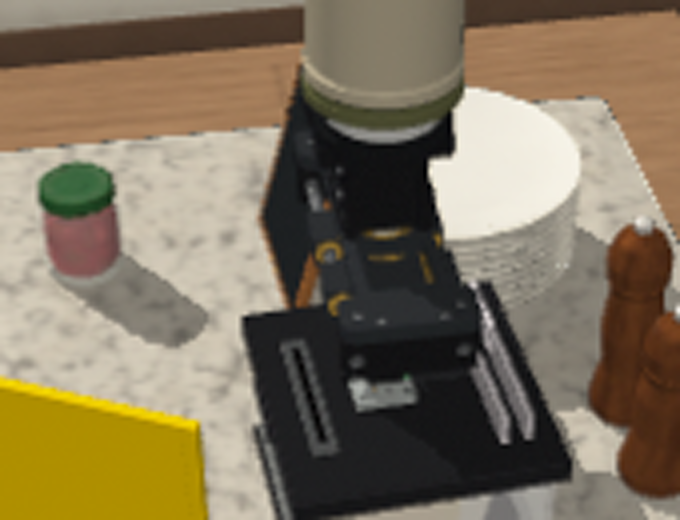

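View pics/x3.png

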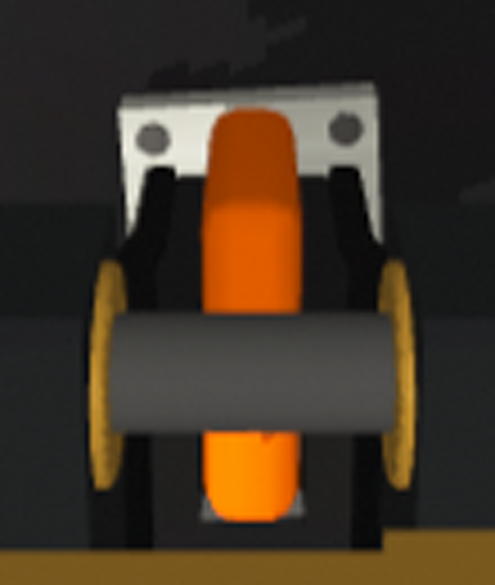

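View pics/x_top.png

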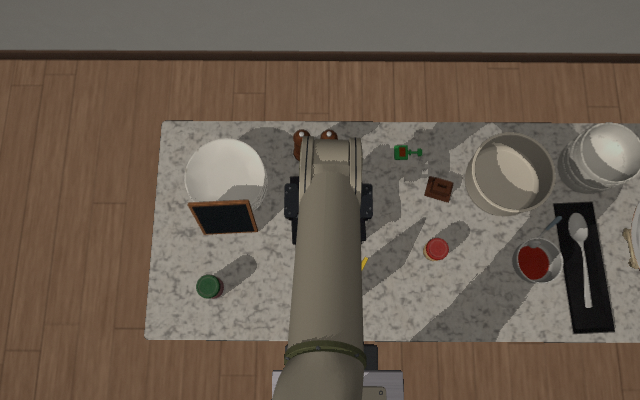

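```bash
python3 -c "
from bench import r
from h import *
st(r.read_state());print(r.close_job())"
```

```text
t 28.6 p [0.5242 0.0272 0.114 ] yaw -89.94 z [ 8.e-04  4.e-04 -1.e+00] F [ 1.08 -2.18  3.91] M [-0.551  0.165  0.134] w 0.011 q [-0.81  0.25  0.77  1.89 -0.19  1.08 -1.54]
the job is handed in; nothing more can be done
None
```

The job was handed in at 28.6 s, with the gripper still holding the orange key turned in the lock. No verdict was reported.

**Sign:** I lifted the slate sign out of the rail and let it go leaning about 15° against the plates, its lower edge on the worktop. The last pictures show it still leaning there, clear of the gripper.

**Key:** I fetched the key and rocked it about 4.5° each way past the pins. The highest force I read at the wrist while rocking was about 6 N upward. It seated at about 30 mm depth with 7.5 N. I then turned the gripper about 93° clockwise.

**Last checks:**
- The wrist picture shows the key's head in line with the fingers, and the fingers stand 11 mm apart, the thickness of the head.
- The gripper is still at the height where the key seated, within 0.1 mm, and moved less than 1 mm sideways during the turn.
- The jars, the mills and the look-alikes look unmoved.

**Where checks disagreed or fell short:**
- My measured keyhole position was about 1 to 2 mm off in x. I corrected it during insertion from the side force, which reached about 4 N.
- The lock's own turn can't be read directly. I put it at about 1.5 rad, allowing up to 7° of play between key and core.

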